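Stand the slumped desk calendar on its kickstand

ROBOT

A 6-joint arm with a two-finger parallel gripper is mounted at the origin on the work surface. World frame = base frame: x ahead of the robot, y to its left, z up, the work surface at z = 0. Lengths are in mm, angles in rad, forces in N, time in s.
With the tool pointing down it reaches from about 350 to 775 mm from the base axis. Payload 7.3 kg.
Tool frame: the origin (TCP) lies midway between the tips of the shut fingers; the grasp point (between the pads) lies 19 mm behind it (bot.hold_point_z is the distance from the TCP to the grasp point, in mm); z points along the fingers, y is the direction in which the jaws open and shut (so a half turn about z gives the same grasp; the last joint's range is limited). The gripper opens to 92 mm and grips with 3 to 60 N. Pads are 19 mm wide; open, the fingers measure 130 mm over their backs; the gripper's body (75 mm by 190 mm) begins 47 mm behind the grasp point.
Start: joints at [-1.406, 0.342, 1.524, -0, 1.275, -0.146], TCP at [160.578, -499.86, 226.741] pointing down, gripper open.
Joint ranges: [-2.53, 2.53], [-0.77, 2.02], [0.04, 2.7], [-1, 4.14], [0.28, 2.66], [-3.11, 3.11]. Speed limits (rad/s): [2.57, 2.57, 3.14, 3.14, 3.14, 3.14].

INTERFACE

Orientations are given as [roll, pitch, yaw] about the fixed x, y, z axes, in that order (R = Rz(yaw) Ry(pitch) Rx(roll)).
In Python, from plant import bot gives the robot as it stands.
- The arm moves only by the tool servo_tool, never from a script. Its argument "series" is a list of rows, each a list of 5 numbers: the opening, from 0 (shut) to 1 (fully open), then the shift along the tool's x, y, z each as a share of 50 mm, from -1 to 1, then the turn about the tool's z as a share of 90 degrees, from -1 to 1. In form: [[gripper, tx, ty, tz, spin], ...]. A call has 1 to 20 rows; each row shifts and turns the commanded pose from where the row before left it, along the tool's axes as they then stand; what a row does not reach is not made up. A row lasts 1/8 s, in which the tool goes at most 62.5 mm and 10.7 degrees, less where a joint would pass 70% of its speed; a pose out of reach is approached as far as the arm can. A call with a number of a shift or a turn outside -1 to 1 is refused whole. A call with a gripper value outside its range is refused whole. The fingers move at their own pace and stop on an object; the grip force is fixed at half the most. Time passes only in rows, so rows that do not move let the fingers close. It gives the time, the measured TCP pose, the force and the opening at its end, in the units of the state.
- bot.get_obs(): the state, without advancing time (a new reading comes with each control period).
- bot.capture(name): name is "scene" or "top" or "wrist"; returns the picture (400x640x3 uint8, red, green, blue); there is no depth.
- bot.camera_model(name): a dict with "mtx" (3x3 intrinsics, pixels), "world_from_camera" (4x4, takes a point from camera to world coordinates). Camera axes: x right, y up, looking along -z (the intrinsics and any distortion apply to the point x, -y, -z); pixel columns grow to the right and rows downward; lengths in mm; the calibration is good to about 2 mm. A picture is of the moment at which its call begins: read the wrist's pose just before it. camera_model takes no time and is no camera call; for the wrist camera it gives the pose at the moment of the call.
- bot.close_job(): hands the job in, once; it reports no verdict.
Trained networks look in the newest picture that a camera, given by its name, has taken for a name from the list of things; names that differ only in an ending like _2 or _b are one class to them, and where a whole thing is asked for, a point or a joint stands for the part that bears it (a point fixed in the world has none). Each returns a list of dicts, best first, with "p" (0 to 1); they miss things now and then, are a little off and sometimes report something else, mostly with a low value. They report only what shows in the picture. A call takes as long as a camera call. They do not tell look-alikes from the thing itself.
- bot.outline_of(camera, label): "mask" (400x640 bool, what is visible of it).
- bot.pinpoint(camera, label): "point" ([x, y, z] in mm, in the coordinates of the camera as it stood for that picture, good to about 4 mm: a listed point, or the origin of a listed thing).
The state is a dict: "time": time; "joint_positions": joint angles; "dq": joint speeds; "tau": joint torques, N m; "tool_pos": TCP position; "tcp_rot": TCP orientation; "contact_force": force on the tool from outside, world axes, zero at the start; "moment": the same for the moment, N m; "grip_width": finger opening in mm.
Only numpy, scipy, OpenCV 4.12 (cv2) and the standard library are available. Lean on these libraries where they do the work, as an engineer would, in place of code of your own. Each camera call takes 0.05 s, during which the arm holds its last target.

TASK

The framed desk calendar has slumped forward, face down against the file basket, with its kickstand folded on its back. Swing the kickstand open as far as it goes, then raise the calendar and stand it where its lower edge is now, leaning back on the kickstand with the picture facing back over the basket towards the chair, square to the basket. Set it down gently, never letting it fall over, let go of it, and leave the card terminal, the drink bottle and the mouse where they are.

Things in the scene. Friction and masses are not known exactly. Their poses are not given: they have to be found in the camera images.
- calendar_mid (a point): Centre of the framed calendar's panel, at mid-thickness: white frame 160 mm wide, 200 tall, 14 thick, 0.35 to 0.55 kg, picture on the face, brown hardboard back. z runs up the panel from foot edge to top edge, y along its width, x out of its back. It starts leaning face down towards the robot, about 36 degrees from vertical, and slides or lifts easily if pulled.
- calendar_foot (a point): Middle of the calendar's foot edge (underside of two black rubber feet, mid-thickness), 100 mm down the panel from calendar_mid, same axes. At the start it is on the desk; the face lies on the basket's far rim about 140 mm up the panel, and the top 60 mm overhang the basket, free on both faces.
- calendar: The whole calendar with its kickstand; same point and axes as calendar_foot.
- stand_hinge (a point): Middle of the kickstand's hinge axis (along calendar y) on the calendar's back: 140 mm up the panel from the foot edge, 10 mm out from the back surface (17 mm from mid-thickness). Hinge brackets lie within 16 mm of it along the panel.
- stand_tip (a point): Middle of the free end (black rubber toe) of the dark grey kickstand, at mid-thickness, 134 mm from the hinge. The kickstand is a straight bar 44 mm wide, 10 mm thick; folded, it lies along the back, tip 6 mm from the foot edge, 5 mm gap to the back; the back is bare for 58 mm each side. z points from tip to hinge, y along its width, x out of its outer side.
- kickstand (a joint): Opening of the kickstand from the back, rad: 0 folded, 0.56 at its stop. The tip swings away from the back; a stiff hinge (0.04 N m, 0.3 N at the tip) holds it where left. Starts 0 to 0.08. Fully open, the standing calendar rests on the rear edge of its feet and on the toe, leaning back 0.3 rad from vertical, toe about 90 mm behind the foot edge.
- basket: White lattice file basket full of ledgers, fixed to the desk, 200 mm (x) by 300 mm (y), rim 114 mm high, contents 30 mm below the rim. Origin at the centre of its underside; the calendar leans on its far side, at x = +100 mm in its frame, with its width parallel to the basket's y.
- basket_rim (a point): Middle of the basket's far rim, top outer edge, 114 mm above the desk.
- terminal_mid (a point): Centre of the black card terminal, loose, 150 mm long (x) by 78 mm wide, 55 mm high; this point is 25 mm above the desk. Stands beside the calendar, on either side.
- drink_mid (a point): Centre of the dark drink bottle with a red cap, loose, 66 mm diameter, 200 mm high; this point is 100 mm above the desk. Stands on the calendar's other side.
- mouse_mid (a point): Centre of the white computer mouse, loose, 98 mm by 58 mm, 31 mm high; this point is 16 mm above the desk. Lies beside the basket, on its left.
There are look-alikes about, which are no part of the job. What is shaped like the calendar but blue is not meant.

How it is judged:
By the outcome, as a careful person would: the job done as asked, in the order asked, and still so for the second after the job is handed in, with the robot touching nothing.
It also fails if it takes over 61 s, if anything falls off the work surface, if the arm or the gripper's body presses on something with over 40 N, if the wrist force passes 120 N, or if a joint passes its speed limit or range.

## Working session

There is one attempt and no reset: what is moved stays moved. The work goes in short steps, Python scripts to look and compute and a tool call to move; the robot and the scene stay as the last step left them, time stands still between calls to the robot, and variables do not carry over. Pictures are saved under pics/ and viewed, and the job is handed in when it is done.

Besides the shell and the picture viewer there is one more tool, called after ">>>" as a command line: name --pt "numbers of a row" for each row, then --argument value for the rest. servo_tool: Moves the arm, as the interface text tells. Shift numbers are shares of 50 mm and turn numbers shares of 90 degrees, none past 1 either way. Its arguments: {"type":"object","properties":{"series":{"type":"array"}},"required":["series"]}

```bash
ls; mkdir -p pics
cat > h.py <<'E'
import numpy as np,cv2
from plant import bot
def cap(n,f):
    im=bot.capture(n); cv2.imwrite('pics/'+f,im[:,:,::-1]); return im
def towld(n,p,M=None):
    M=bot.camera_model(n)['world_from_camera'] if M is None else M
    M=np.array(M); return (M@np.r_[p,1])[:3]
def proj(n,w):
    m=bot.camera_model(n); c=np.linalg.inv(np.array(m['world_from_camera']))@np.r_[w,1]
    p=np.array(m['mtx'])@np.array([c[0],-c[1],-c[2]]); return p[:2]/p[2]
E
python3 - <<'E'
from h import *
print(bot.get_obs())
for n in ['scene','top']:
    cap(n,n+'0.png'); print(bot.camera_model(n))
    for l in ['calendar_mid','calendar_foot','stand_hinge','stand_tip','basket_rim']:
        for r in bot.pinpoint(n,l): print(n,l,round(r['p'],2),towld(n,r['point']).round(1),proj(n,towld(n,r['point'])).round())
E
```

```text
pics
{'time': 0.0, 'joint_positions': array([-1.40595546e+00,  3.42719014e-01,  1.52504017e+00, -2.90317076e-05,
        1.27540726e+00, -1.46049552e-01]), 'dq': array([-8.79859030e-05, -1.54443013e-04, -2.72065779e-03,  1.85284639e-03,
       -2.96475356e-04,  1.12741632e-03]), 'tau': array([-2.58668239e-03, -4.31252074e+01, -2.44219744e+01,  7.16147362e-02,
        5.62680303e-02, -1.35671116e-04]), 'tool_pos': array([ 160.51876614, -499.4150257 ,  226.03881892]), 'tcp_rot': array([-3.14003158e+00, -2.01569306e-04,  3.10898732e-01]), 'contact_force': array([0.24067669, 0.06751742, 0.7582267 ]), 'moment': array([ 0.02929598, -0.01077234, -0.03449129]), 'grip_width': 91.80062952295998}
{'mtx': array([[438.58699154,   0.        , 316.40651444],
       [  0.        , 438.58699154, 202.82718708],
       [  0.        ,   0.        ,   1.        ]]), 'world_from_camera': array([[-8.17637159e-01, -4.20222376e-01,  3.93551307e-01,
         1.03128227e+03],
       [ 5.75517720e-01, -6.15289898e-01,  5.38700005e-01,
         7.02335803e+02],
       [ 1.57743474e-02,  6.66956893e-01,  7.449293
[... 941 characters left out ...]
28e+02],
       [-9.99581436e-01, -2.85760800e-02,  4.51220226e-03,
         2.38339362e+01],
       [ 2.37942145e-03,  7.42339092e-02,  9.97238018e-01,
         1.09334962e+03],
       [ 0.00000000e+00,  0.00000000e+00,  0.00000000e+00,
         1.00000000e+00]])}
top calendar_mid 0.94 [545.6 135.5  85. ] [271. 187.]
top calendar_mid 0.63 [ 441.7 -273.4   22.9] [447. 229.]
top calendar_foot 0.71 [ 492.8 -358.    26.7] [481. 206.]
top stand_hinge 0.66 [538.2 131.6 129.2] [271. 188.]
top stand_hinge 0.58 [ 422.  -238.9    4.1] [431. 237.]
top stand_tip 0.93 [619.9 150.   18.2] [268. 160.]
top stand_tip 0.23 [ 685.2 -117.3   26.7] [378. 130.]
top basket_rim 0.85 [531.2  84.7 116. ] [293. 191.]
```

View pics/scene0.png

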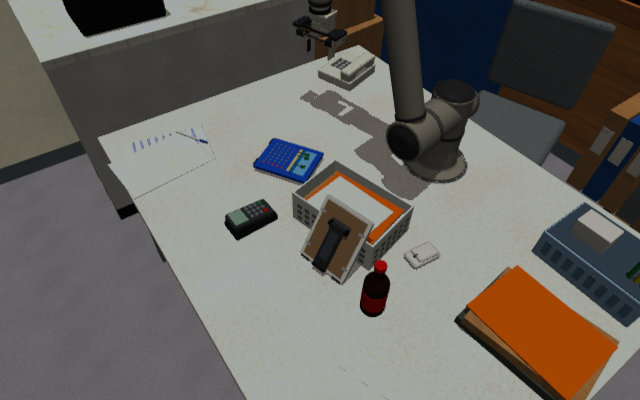

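View pics/top0.png

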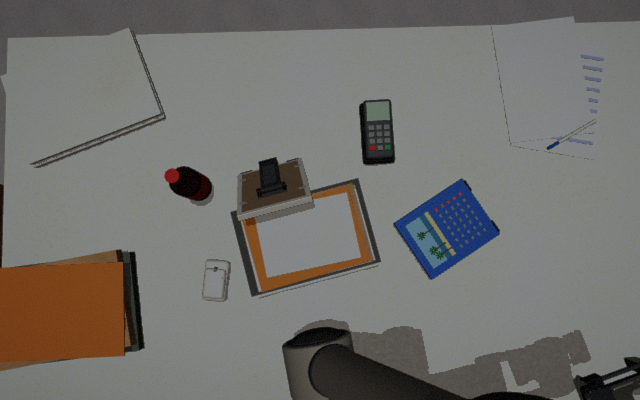

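Run:
```python
from h import *
a=cv2.imread('pics/scene0.png')[180:330,230:430]; cv2.imwrite('pics/c1.png',cv2.resize(a,None,fx=4,fy=4,interpolation=2))
a=cv2.imread('pics/top0.png')[120:250,190:390]; cv2.imwrite('pics/c2.png',cv2.resize(a,None,fx=4,fy=4,interpolation=2))
for n in ['scene','top']:
    bot.capture(n)
    for l in ['basket','terminal_mid','drink_mid','mouse_mid']:
        for r in bot.pinpoint(n,l): print(n,l,round(r['p'],2),towld(n,r['point']).round(1),proj(n,towld(n,r['point'])).round())
```

```text
scene basket 0.67 [437.5  59.   -1.1] [348. 224.]
scene terminal_mid 0.61 [ 681.2 -118.4   24.7] [251. 216.]
scene terminal_mid 0.44 [564.4 322.5  96.8] [375. 288.]
scene drink_mid 0.69 [562.6 323.5  97.4] [376. 288.]
scene mouse_mid 0.61 [336.6 278.3  14.8] [421. 253.]
scene mouse_mid 0.39 [538.1 128.6 126.3] [338. 227.]
top basket 0.8 [432.9  60.5  -3.6] [307. 237.]
top terminal_mid 0.76 [ 686.  -120.1   27.4] [379. 129.]
top terminal_mid 0.46 [431.6  59.8   2.2] [307. 237.]
top drink_mid 0.63 [557.5 324.6  99.3] [186. 183.]
top mouse_mid 0.65 [339.7 278.5  15.6] [216. 278.]
```

View crops.

View pics/c1.png

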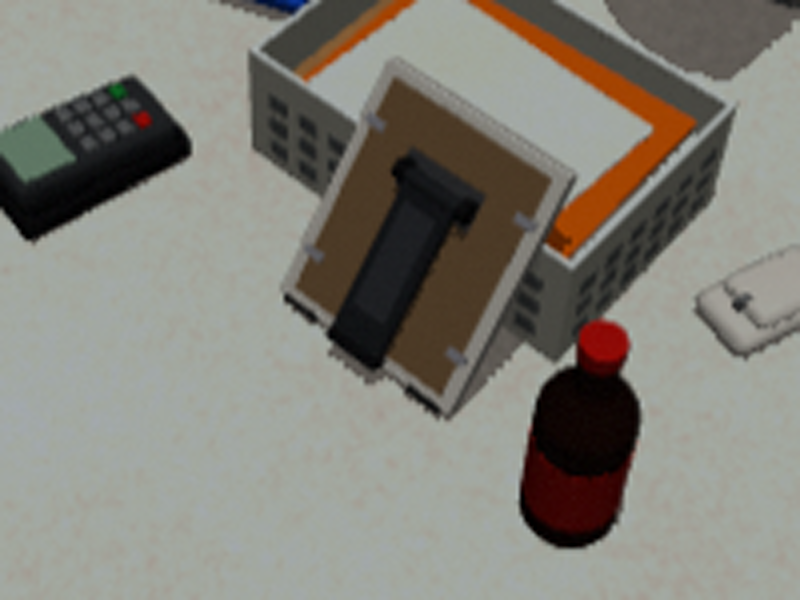

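View pics/c2.png

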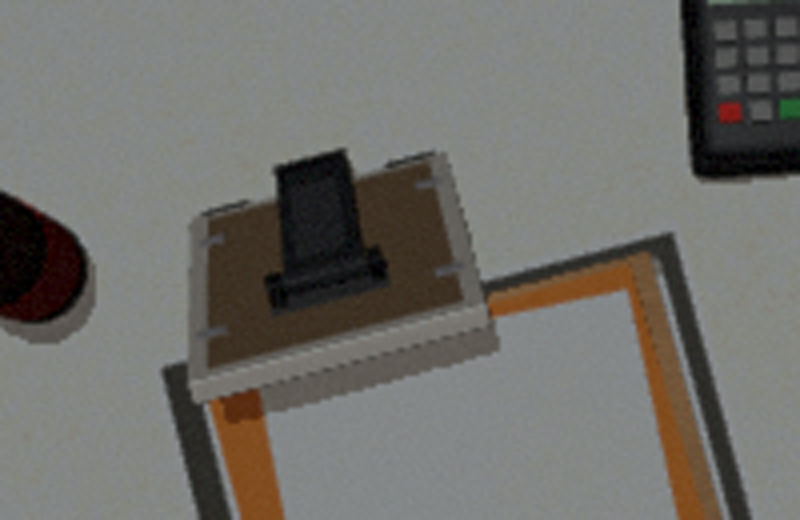

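Run:
```python
from h import *
import scipy.spatial.transform as t
m=bot.camera_model('wrist');o=bot.get_obs()
R=t.Rotation.from_euler('xyz',o['tcp_rot']).as_matrix()
M=np.array(m['world_from_camera']); print(m['mtx']); print((R.T@(M[:3,3]-o['tool_pos'])).round(1)); print((R.T@M[:3,:3]).round(3))
for n in ['scene','top']:
    bot.capture(n)
    r=bot.outline_of(n,'basket'); print([x['p'] for x in r],r[0]['mask'].sum()); cv2.imwrite(f'pics/bm_{n}.png',r[0]['mask']*255.)
    r=bot.outline_of(n,'calendar'); print([x['p'] for x in r],r[0]['mask'].sum()); cv2.imwrite(f'pics/cm_{n}.png',r[0]['mask']*255.)
    for l in ['calendar_foot','stand_tip','stand_hinge','basket_rim','basket']:
        for r in bot.pinpoint(n,l)[:1]: print(n,l,round(r['p'],2),towld(n,r['point']).round(1))
print(bot.get_obs()['time'])
```

```text
[[309.97896538   0.         316.53269136]
 [  0.         309.97896538 196.81043341]
 [  0.           0.           1.        ]]
[  74.9   -0.8 -158.2]
[[ 0.     0.96   0.28 ]
 [ 1.    -0.    -0.001]
 [-0.001  0.28  -0.96 ]]
[0.83, 0.42] 5650
[0.9, 0.67] 3681
scene calendar_foot 0.85 [608.  147.1   6.4]
scene stand_tip 0.59 [619.5 153.7  22.5]
scene stand_hinge 0.97 [536.8 126.7 126.6]
scene basket_rim 0.73 [533.6  84.  119.6]
scene basket 0.61 [438.1  58.8  -0.8]
[0.58] 11649
[0.83, 0.61] 5733
top calendar_foot 0.84 [ 493.4 -352.8   28. ]
top stand_tip 0.65 [616.2 149.2  19.5]
top stand_hinge 0.95 [539.1 133.2 129.4]
top basket_rim 0.96 [530.4  84.3 118.2]
top basket 0.72 [433.8  57.7  -1.4]
1.9[ WARN:0@4.156] global loadsave.cpp:1063 imwrite_ Unsupported depth image for selected encoder is fallbacked to CV_8U.
```

>>> servo_tool --pt "1 0.9 -0.7 -0.3 0" --pt "1 0.9 -0.7 -0.3 0" --pt "1 0.9 -0.7 -0.3 0" --pt "1 0.9 -0.7 -0.3 0" --pt "1 0.9 -0.7 -0.3 0" --pt "1 0.9 -0.7 -0.3 0" --pt "1 0.9 -0.7 0 0" --pt "1 0.9 -0.7 0 0" --pt "1 0.9 -0.7 0 0" --pt "1 0.9 -0.7 0 0" --pt "1 0.9 -0.7 0 0" --pt "1 0.9 -0.7 0 0" --pt "1 0.9 -0.7 0 0" --pt "1 0 0 0 0" --pt "1 0 0 0 0"

```text
time: 3.78
tool_pos: [578.1, 112.1, 316.3]
tcp_rot: [3.141, 0.001, 0.311]
contact_force: [0.4, -0.5, 0.2]
grip_width: 91.9
```

Run:
```python
from h import *
n='wrist'; im=cap(n,'w1.png'); M=bot.camera_model(n)['world_from_camera']; np.save('Mw1.npy',M)
for l in ['calendar_mid','calendar_foot','stand_tip','stand_hinge','basket_rim']:
    for r in bot.pinpoint(n,l)[:2]: print(n,l,round(r['p'],2),towld(n,r['point'],M).round(1),proj(n,towld(n,r['point'],M)).round())
# rectify top image line fits: basket orientation via mask at z=114
mk=cv2.imread('pics/bm_top.png',0); c=max(cv2.findContours(mk,0,2)[0],key=cv2.contourArea); print(cv2.minAreaRect(c))
```

```text
wrist calendar_mid 0.96 [545.8 127.9  85.8] [297. 187.]
wrist calendar_mid 0.29 [ 682.2 -123.7   26.7] [495. 141.]
wrist calendar_foot 0.73 [602.7 143.3   1.9] [301. 135.]
wrist stand_tip 0.96 [616.8 145.   22.2] [302. 127.]
wrist stand_hinge 0.86 [540.1 131.7 130.6] [290. 201.]
((304.7937927246094, 236.65786743164062), (92.63350677490234, 139.13404846191406), 75.18653869628906)
```

View pics/w1.png

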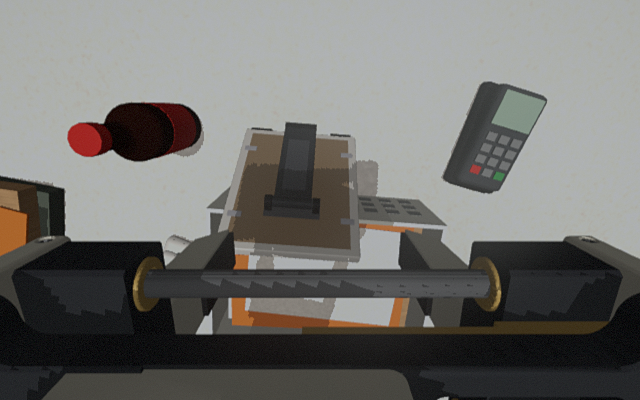

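>>> servo_tool --pt "1 0 0 0 0.05" --pt "1 0.52 -0.28 0.8 0" --pt "1 0.52 -0.28 0.8 0" --pt "1 0 0 0.9 0" --pt "1 0 0 0.9 0" --pt "1 0 0 0.6 0" --pt "1 0 0 0 0"

```text
time: 4.95
tool_pos: [621.0, 150.8, 114.5]
tcp_rot: [-3.141, 0.005, 0.232]
contact_force: [0.7, 0.2, 0.0]
grip_width: 91.7
```

Run:
```python
from h import *
n='wrist'; im=cap(n,'w2.png'); M=bot.camera_model(n)['world_from_camera']
for l in ['calendar_foot','stand_tip','stand_hinge']:
    for r in bot.pinpoint(n,l)[:2]: print(n,l,round(r['p'],2),towld(n,r['point'],M).round(1))
n='scene';cap(n,'s2.png'); a=cv2.imread('pics/s2.png')[130:330,200:440]; cv2.imwrite('pics/s2c.png',cv2.resize(a,None,fx=3,fy=3,interpolation=2))
```

```text
wrist calendar_foot 0.57 [604.  147.7   4.9]
wrist stand_tip 0.79 [619.8 148.9  26.1]
```

View pics/w2.png

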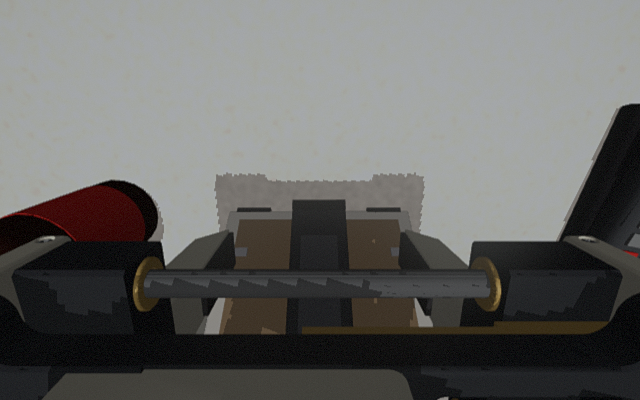

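View pics/s2c.png

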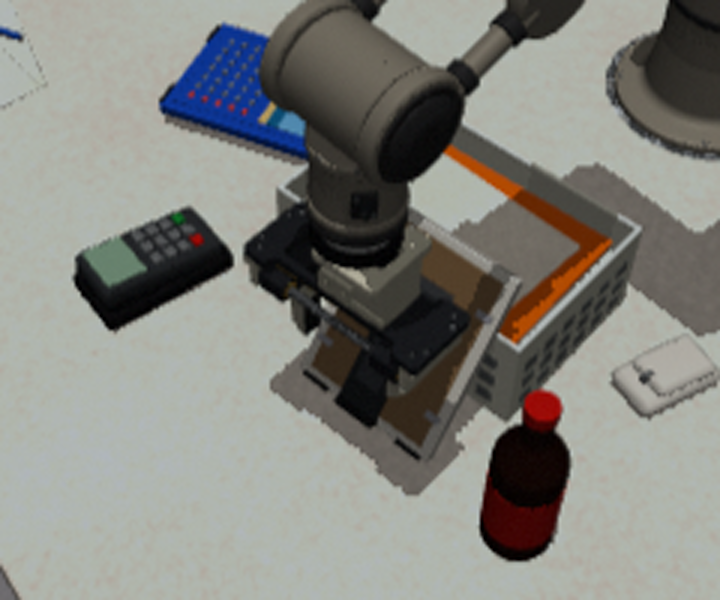

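>>> servo_tool --pt "1 0 0 0.65 0" --pt "1 0 0 0.65 0" --pt "1 0 0 0 0" --pt "1 -0.14 0 0.18 0" --pt "1 -0.12 0 0.16 0" --pt "1 0 0 0 0" --pt "0.6 0 0 0 0" --pt "0.52 0 0 0 0" --pt "0.45 0 0 0 0" --pt "0.45 0 0 0 0" --pt "0.45 0 0 0 0"

```text
time: 6.58
tool_pos: [610.0, 148.4, 34.7]
tcp_rot: [3.141, -0.0, 0.232]
contact_force: [2.4, -3.7, -0.9]
grip_width: 46.4
```

Run:
```python
from h import *
n='wrist'; im=cap(n,'w3.png'); print(bot.get_obs())
n='scene';cap(n,'s3.png'); a=cv2.imread('pics/s3.png')[180:330,230:430]; cv2.imwrite('pics/s3c.png',cv2.resize(a,None,fx=4,fy=4,interpolation=2))
```

```text
{'time': 6.625, 'joint_positions': array([ 1.16536477e-01,  7.20841821e-01,  1.44200534e+00, -8.59480904e-04,
        9.78098672e-01,  1.45528490e+00]), 'dq': array([-0.00115852,  0.00020928, -0.00092193, -0.00385683, -0.00261677,
       -0.00108605]), 'tau': array([ 1.99186563e+00, -5.76255977e+01, -1.97842348e+01,  6.94563333e-01,
        4.37528444e-01,  4.05140757e-02]), 'tool_pos': array([610.26302269, 148.13503928,  34.67540097]), 'tcp_rot': array([ 3.14080968e+00, -5.60139737e-04,  2.32527998e-01]), 'contact_force': array([ 1.5719517 , -1.60666141, -1.16065327]), 'moment': array([-0.12803882, -0.18071982,  0.00160123]), 'grip_width': 43.60394306026992}
```

View pics/s3c.png

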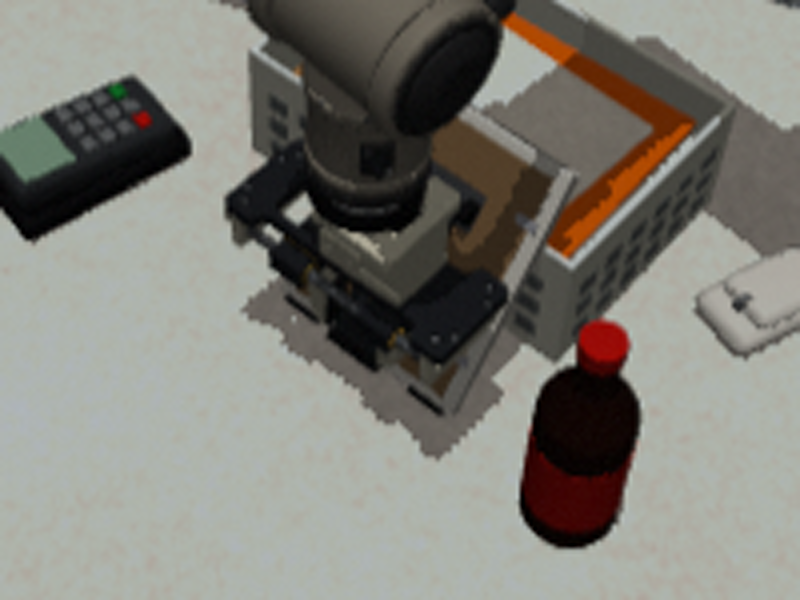

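View pics/w3.png

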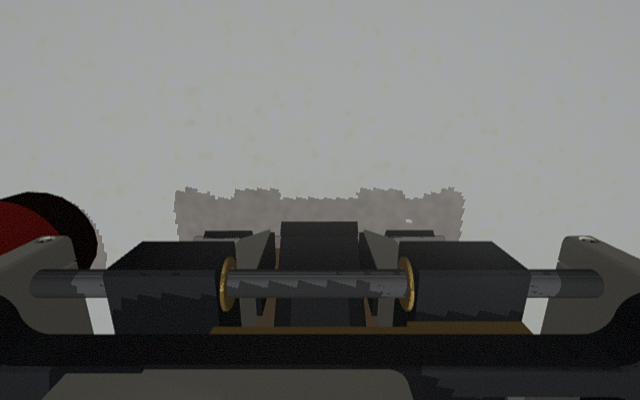

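>>> servo_tool --pt "0.45 0.077 0 -0.068 0" --pt "0.45 0.077 0 -0.068 0" --pt "0.45 0.072 0 -0.075 0" --pt "0.45 0.072 0 -0.075 0" --pt "0.45 0.063 0 -0.082 0" --pt "0.45 0.063 0 -0.082 0" --pt "0.45 0 0 0 0"

```text
time: 7.55
tool_pos: [631.2, 153.5, 57.8]
tcp_rot: [3.141, -0.001, 0.232]
contact_force: [2.0, 0.5, -2.2]
grip_width: 43.5
```

Run:
```python
from h import *
n='wrist'; im=cap(n,'w4.png'); o=bot.get_obs();print(o['tool_pos'],o['contact_force'],o['moment'],o['grip_width'])
n='scene';cap(n,'s4.png'); a=cv2.imread('pics/s4.png')[180:330,230:430]; cv2.imwrite('pics/s4c.png',cv2.resize(a,None,fx=4,fy=4,interpolation=2))
```

```text
[630.98109823 153.45026954  57.56552758] [ 1.22187981  1.57954894 -3.01886777] [ 0.15877554 -0.53711514  0.00654681] 43.30588347190104
```

View pics/s4c.png

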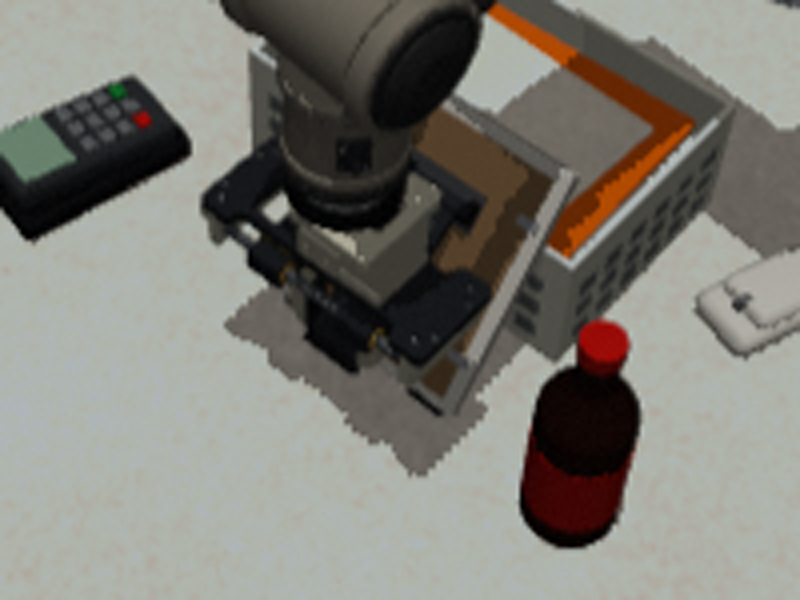

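View pics/w4.png

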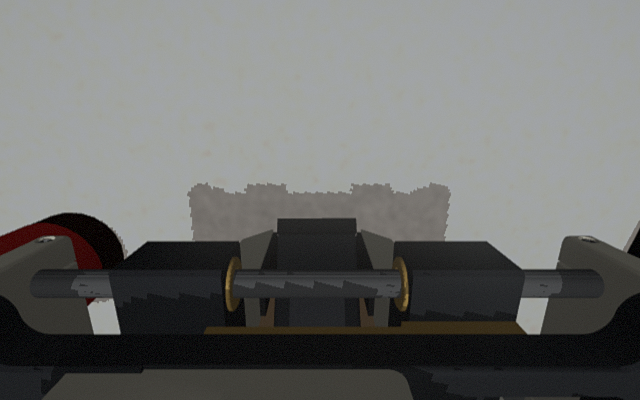

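>>> servo_tool --pt "0.45 0.056 0 -0.087 0" --pt "0.45 0.056 0 -0.087 0" --pt "0.45 0.048 0 -0.092 0" --pt "0.45 0.048 0 -0.092 0" --pt "0.45 0.04 0 -0.096 0" --pt "0.45 0 0 0 0"

```text
time: 8.4
tool_pos: [643.0, 156.3, 80.5]
tcp_rot: [3.141, -0.001, 0.232]
contact_force: [1.6, -0.2, -2.2]
grip_width: 42.9
```

>>> servo_tool --pt "0.45 0.02 0 -0.05 0" --pt "0.45 0 0 0 0"

```text
time: 8.65
tool_pos: [643.7, 156.4, 82.5]
tcp_rot: [3.141, -0.0, 0.232]
contact_force: [2.3, 0.2, -2.1]
grip_width: 43.5
```

>>> servo_tool --pt "0.45 0.018 0 -0.05 0" --pt "0.45 0 0 0 0"

```text
time: 8.9
tool_pos: [644.5, 156.6, 85.0]
tcp_rot: [3.141, 0.0, 0.232]
contact_force: [2.0, -0.2, -4.1]
grip_width: 43.6
```

Run:
```python
from h import *
o=bot.get_obs();print(o['tool_pos'],o['contact_force'],o['moment'],o['grip_width'])
n='scene';cap(n,'s5.png'); a=cv2.imread('pics/s5.png')[180:330,230:430]; cv2.imwrite('pics/s5c.png',cv2.resize(a,None,fx=4,fy=4,interpolation=2))
```

```text
[644.47199978 156.61895591  84.98412657] [ 1.97237251 -0.21073071 -4.09527707] [ 0.10119025 -0.47348008 -0.00900188] 43.60078482195561
```

View pics/s5c.png

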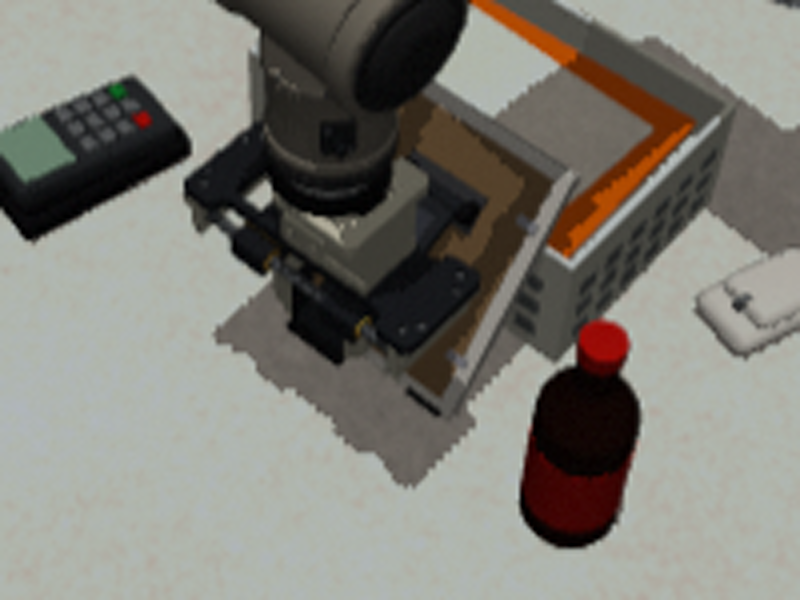

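>>> servo_tool --pt "0.45 0.015 0 -0.04 0" --pt "0.45 0 0 0 0" --pt "0.45 0 0 0 0"

```text
time: 9.32
tool_pos: [645.1, 156.8, 86.9]
tcp_rot: [3.142, 0.0, 0.232]
contact_force: [0.9, -0.0, -2.9]
grip_width: 43.5
```

Run:
```python
from h import *
n='scene';cap(n,'s6.png'); a=cv2.imread('pics/s6.png')[180:330,230:430]; cv2.imwrite('pics/s6c.png',cv2.resize(a,None,fx=4,fy=4,interpolation=2))
d=cv2.absdiff(cv2.imread('pics/s6.png'),cv2.imread('pics/s3.png'))[180:330,230:430];cv2.imwrite('pics/d6.png',cv2.resize(d*3,None,fx=4,fy=4))
```

```text
(no output)
```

View pics/d6.png

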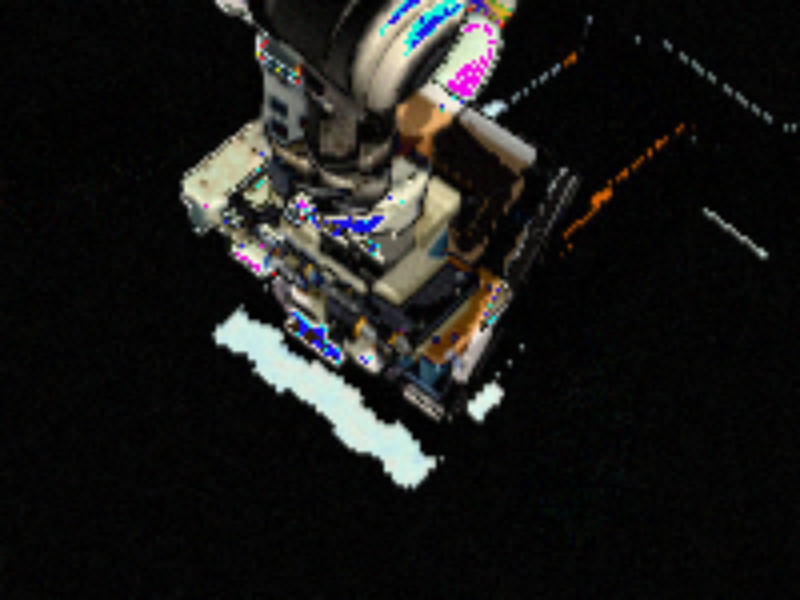

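>>> servo_tool --pt "0.55 0 0 0 0" --pt "0.7 0 0 0 0" --pt "0.8 0 0 -0.3 0" --pt "0.9 0 0 -0.9 0" --pt "1 0 0 -0.9 0" --pt "1 0 0 -0.9 0" --pt "1 0 0 -0.6 0" --pt "1 0 0 0 0"

```text
time: 10.38
tool_pos: [646.3, 157.0, 271.3]
tcp_rot: [3.141, -0.007, 0.232]
contact_force: [-0.1, 0.8, -1.3]
grip_width: 91.7
```

Run:
```python
from h import *
for n in ['scene','top','wrist']:
    im=cap(n,n+'7.png'); M=bot.camera_model(n)['world_from_camera']
    for l in ['calendar_foot','stand_tip','stand_hinge']:
        for r in bot.pinpoint(n,l)[:2]: 
            w=towld(n,r['point'],M)
            if w[1]>0:print(n,l,round(r['p'],2),w.round(1))
    if n=='scene':
        a=im[180:330,230:430,::-1]; cv2.imwrite('pics/s7c.png',cv2.resize(a,None,fx=4,fy=4,interpolation=2))
o=bot.get_obs();print(o['time'],o['tool_pos'],o['contact_force'])
```

```text
scene calendar_foot 0.78 [606.7 148.7   3.7]
scene stand_tip 0.72 [658.3 164.3  78.4]
scene stand_hinge 0.82 [537.  128.6 126.1]
top calendar_foot 0.56 [609.5 152.9   9.1]
top stand_hinge 0.63 [539.4 135.8 128.2]
wrist stand_tip 0.61 [661.9 159.2  79.7]
wrist stand_hinge 0.67 [536.2 134.4 124.5]
10.975 [645.14374588 156.83469778 266.61192983] [-0.24923747 -0.66393085  0.69823324]
```

View pics/s7c.png

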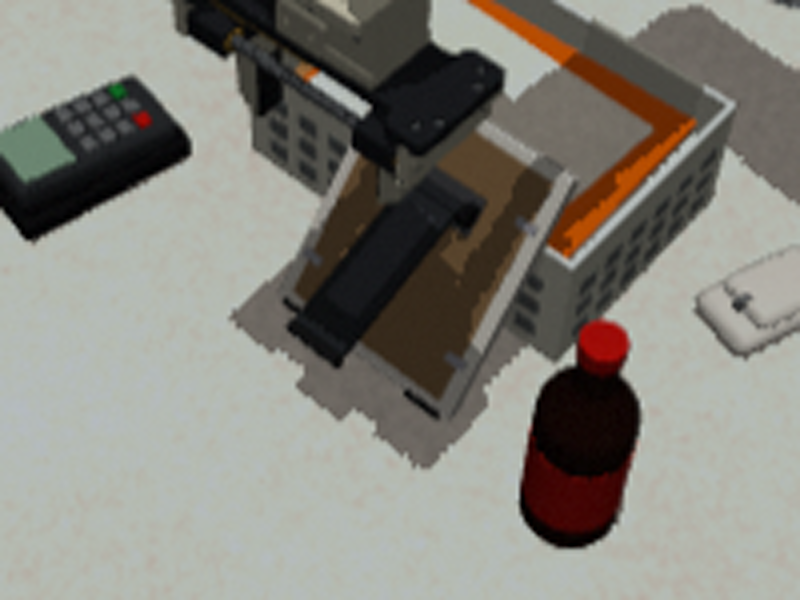

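View pics/wrist7.png

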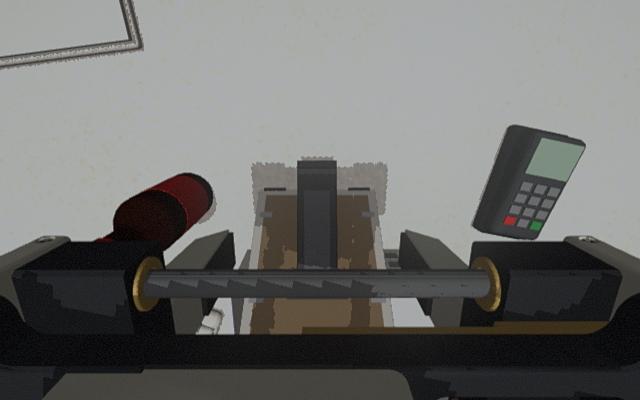

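>>> servo_tool --pt "0.65 0 0 0 -0.1" --pt "0.65 0 0 0 -0.1" --pt "0.65 0 0 0 -0.1" --pt "0.65 0 0 0 -0.1" --pt "0.65 0 0 0 -0.1" --pt "0.65 0 0 0 -0.1" --pt "0.65 0 0 0 -0.1" --pt "0.65 0 0 0 -0.1" --pt "0.65 0 0 0 -0.1" --pt "0.65 0 0 0 -0.1" --pt "0.65 0 -0.99 0 0" --pt "0.65 0 -0.99 0 0" --pt "0.65 0 -1 0 0" --pt "0.65 0 0 0.8 0" --pt "0.65 0 0 0.7 0" --pt "0.65 0 0 0 0"

```text
time: 12.98
tool_pos: [498.6, 122.3, 190.1]
tcp_rot: [-3.137, -0.001, 1.803]
contact_force: [0.5, -0.1, -0.8]
grip_width: 59.9
```

Run:
```python
from h import *
for n in ['scene','wrist']:
    im=cap(n,n+'8.png')
    if n=='scene':
        a=im[130:330,230:430,::-1]; cv2.imwrite('pics/s8c.png',cv2.resize(a,None,fx=3,fy=3,interpolation=2))
o=bot.get_obs();print(o['time'],o['tool_pos'],o['tcp_rot'])
```

```text
13.075 [500.83435578 122.58520446 192.89692647] [3.14052071e+00 2.22135718e-04 1.80303471e+00]
```

View pics/s8c.png

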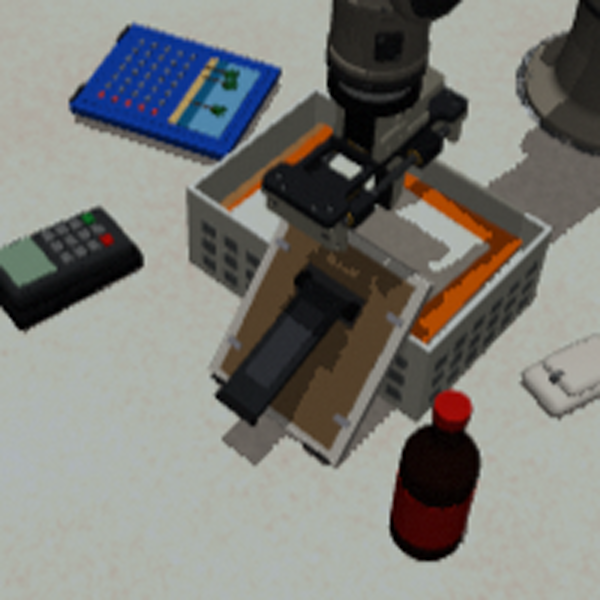

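View pics/wrist8.png

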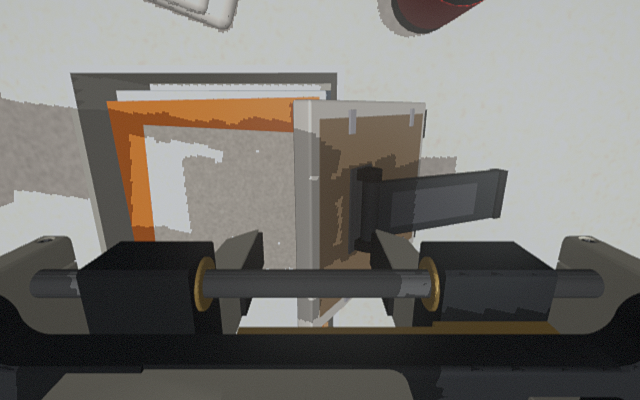

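>>> servo_tool --pt "0.65 0 0 0.5 0" --pt "0.65 0 0 0.38 0" --pt "0.65 0 0 0 0" --pt "0.65 0 0 0 0"

```text
time: 13.58
tool_pos: [501.3, 122.6, 149.5]
tcp_rot: [3.139, 0.0, 1.803]
contact_force: [0.2, -0.5, 0.4]
grip_width: 59.6
```

```bash
cat > sched.py <<'E'
import numpy as np
def st(thd,d,slack):
    t=np.radians(thd); u=np.array([-np.sin(t),np.cos(t)]); n=np.array([np.cos(t),np.sin(t)])
    if thd>=0: f=np.array([-5.66,0])+7*n
    else: f=np.array([8.34,0])-7*n
    ft=f+200*u-7*n; bt=f+200*u+7*n
    z=max(ft[1],bt[1])-d
    if thd>=0:
        xr=ft[0]; q=f+7*n; xo=q[0]+(z-q[1])*(-np.tan(t))
    else:
        xo=bt[0]; q=f-7*n; xr=q[0]+(z-q[1])*(-np.tan(t))
    return (xr+xo)/2,z,xo-xr+2*slack
if __name__=='__main__':
    p=None
    for th,d,s in [(36,22,2)]+[(a,22+(36-a)/9,2) for a in range(33,-1,-3)]:
        c=st(th,d,s)
        if p is not None: print(th,'c',np.round(c,1),'grip %.3f ty %.3f tz %.3f'%(c[2]/92,(c[0]-p[0])/50,-(c[1]-p[1])/50))
        else: print(th,np.round(c,1),c[2]/92)
        p=c
E
python3 sched.py
python3 - <<'E'
from h import *
for n in ['scene','wrist']:
    im=cap(n,n+'9.png')
o=bot.get_obs();print(o['time'],o['tool_pos'],o['contact_force'])
a=(o['tool_pos']-np.array([606.5,147.5,0]));print(a@[.973,.23,0],a@[-.23,.973,0])
E
```

```text
36 [-109.6  148.    31.3] 0.34032797323225195
33 c [-101.5  153.    30.2] grip 0.329 ty 0.162 tz -0.100
30 c [-93.1 157.5  29.2] grip 0.318 ty 0.168 tz -0.090
27 c [-84.4 161.6  28.2] grip 0.306 ty 0.174 tz -0.080
24 c [-75.4 165.1  27.2] grip 0.295 ty 0.179 tz -0.070
21 c [-66.3 168.1  26.2] grip 0.284 ty 0.183 tz -0.060
18 c [-56.9 170.5  25.1] grip 0.273 ty 0.187 tz -0.049
15 c [-47.4 172.5  24. ] grip 0.261 ty 0.190 tz -0.039
12 c [-37.8 173.9  22.9] grip 0.249 ty 0.193 tz -0.028
9 c [-28.1 174.7  21.8] grip 0.237 ty 0.194 tz -0.017
6 c [-18.3 175.   20.6] grip 0.224 ty 0.196 tz -0.006
3 c [ -8.5 174.8  19.3] grip 0.210 ty 0.196 tz 0.005
0 c [  1.3 174.   18. ] grip 0.196 ty 0.196 tz 0.016
13.675 [501.07297795 122.61337858 149.29273725] [0.01188008 0.5004073  0.4195008 ]
-108.30441537572014 0.03353243280192095
```

View pics/wrist9.png

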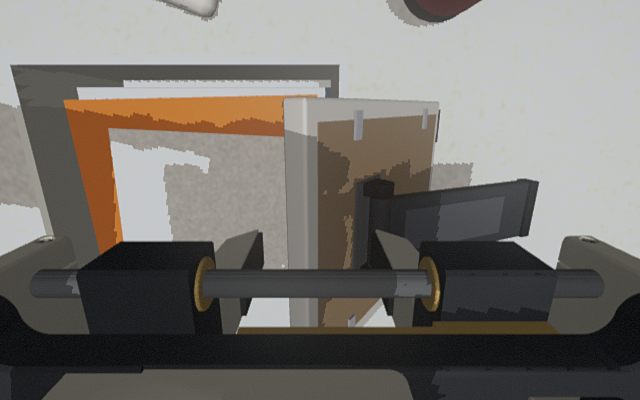

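>>> servo_tool --pt "0.5 0 0 0 0" --pt "0.42 0 0 0 0" --pt "0.38 0 0 0 0" --pt "0.36 0 0 0 0" --pt "0.35 0 0 0 0"

```text
time: 14.3
tool_pos: [500.2, 122.5, 147.8]
tcp_rot: [-3.141, 0.0, 1.803]
contact_force: [-0.4, -0.1, -0.5]
grip_width: 32.5
```

Run:
```python
from h import *
for n in ['wrist']:
    im=cap(n,n+'10.png')
o=bot.get_obs();print(o['time'],o['tool_pos'],o['contact_force'],o['grip_width'])
```

```text
14.35 [500.17970471 122.50401863 147.85339866] [ 0.23206369 -0.67507824  0.29880572] 32.24050492065428
```

View pics/wrist10.png

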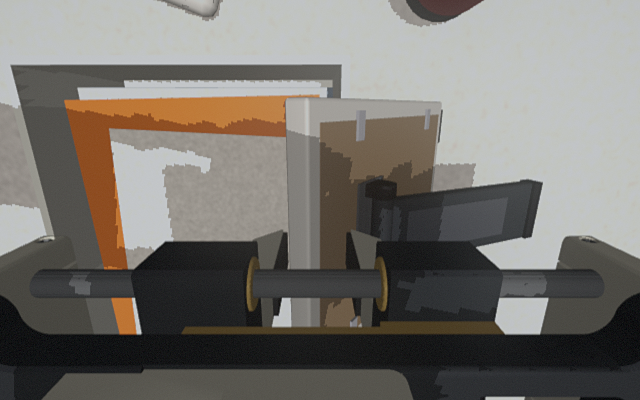

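>>> servo_tool --pt "0.34 0 0.08 -0.05 0" --pt "0.34 0 0.08 -0.05 0" --pt "0.33 0 0.084 -0.045 0" --pt "0.32 0 0.084 -0.045 0" --pt "0.315 0 0.087 -0.04 0" --pt "0.31 0 0.087 -0.04 0" --pt "0.31 0 0 0 0"

```text
time: 15.22
tool_pos: [525.1, 128.4, 161.5]
tcp_rot: [3.141, 0.0, 1.803]
contact_force: [-1.5, 0.1, 0.5]
grip_width: 28.3
```

Run:
```python
from h import *
for n in ['wrist','scene']:
    im=cap(n,n+'11.png')
    if n=='scene':
        a=im[130:330,230:430,::-1]; cv2.imwrite('pics/s11c.png',cv2.resize(a,None,fx=3,fy=3,interpolation=2))
o=bot.get_obs();print(o['time'],o['tool_pos'],o['contact_force'],o['grip_width'])
```

```text
15.325 [524.58276479 128.2618112  161.19018828] [-0.18888707 -0.18085531 -0.17671661] 28.534249802678122
```

View pics/s11c.png

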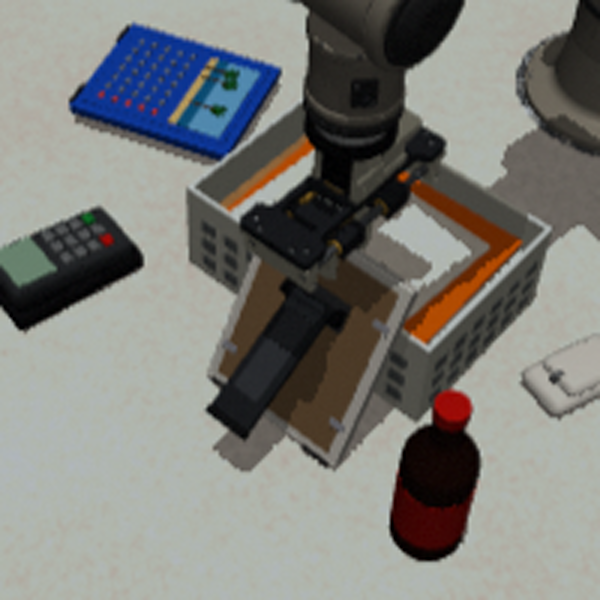

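View pics/wrist11.png

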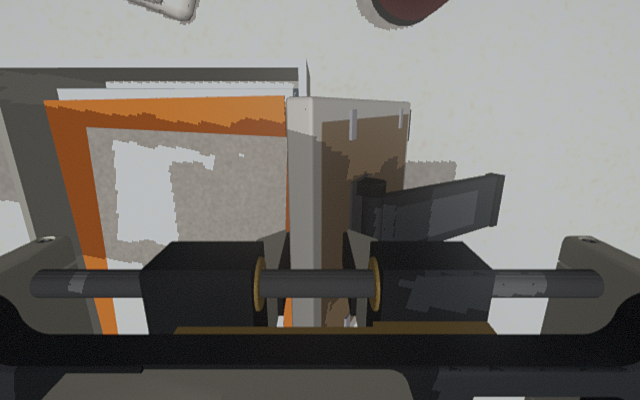

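>>> servo_tool --pt "0.3 0 0.09 -0.035 0" --pt "0.295 0 0.09 -0.035 0" --pt "0.29 0 0.092 -0.03 0" --pt "0.285 0 0.092 -0.03 0" --pt "0.28 0 0.094 -0.025 0" --pt "0.275 0 0.094 -0.025 0" --pt "0.27 0 0.095 -0.02 0" --pt "0.26 0 0.095 -0.02 0" --pt "0.255 0 0.096 -0.014 0" --pt "0.25 0 0.096 -0.014 0" --pt "0.25 0 0 0 0"

```text
time: 16.7
tool_pos: [570.4, 139.1, 173.7]
tcp_rot: [3.141, 0.0, 1.803]
contact_force: [-0.1, 0.1, -0.0]
grip_width: 22.9
```

Run:
```python
from h import *
for n in ['wrist','scene']:
    im=cap(n,n+'12.png')
    if n=='scene':
        a=im[130:330,230:430,::-1]; cv2.imwrite('pics/s12c.png',cv2.resize(a,None,fx=3,fy=3,interpolation=2))
o=bot.get_obs();print(o['time'],o['tool_pos'],o['contact_force'],o['grip_width'])
```

```text
16.8 [569.9732733  138.98241858 173.62187466] [-0.64515872  0.00275337 -0.02293376] 22.87802440946879
```

View pics/s12c.png

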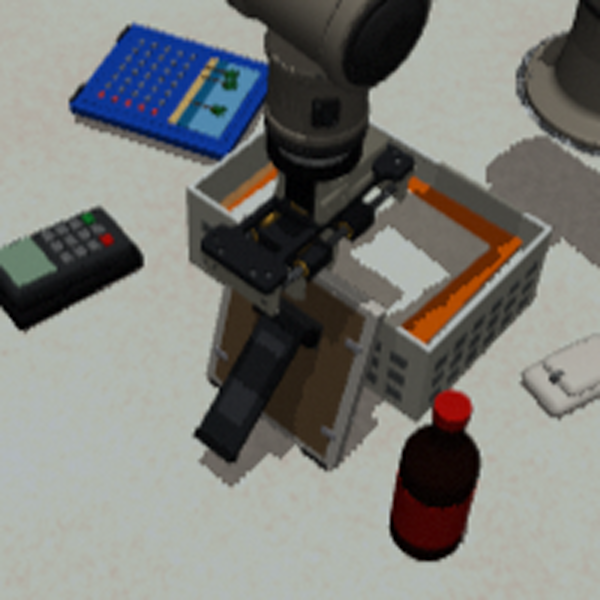

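View pics/wrist12.png

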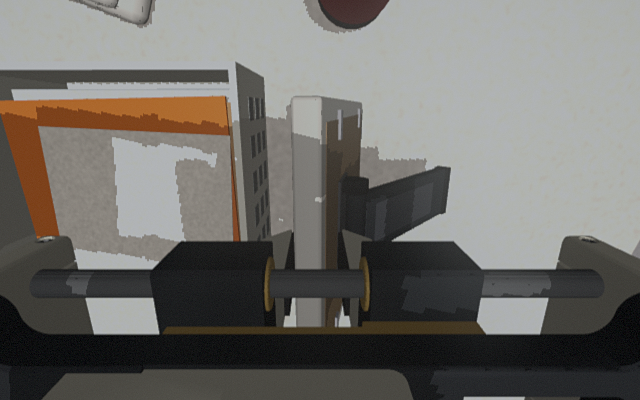

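>>> servo_tool --pt "0.245 0 0.097 -0.008 0" --pt "0.235 0 0.097 -0.008 0" --pt "0.23 0 0.098 -0.003 0" --pt "0.225 0 0.098 -0.003 0" --pt "0.22 0 0.098 0.003 0" --pt "0.21 0 0.098 0.003 0" --pt "0.21 0 0 0 0"

```text
time: 17.68
tool_pos: [598.9, 145.8, 174.4]
tcp_rot: [3.142, 0.0, 1.803]
contact_force: [0.7, 0.2, -0.0]
grip_width: 19.1
```

```bash
python3 - <<'E'
from sched import *
E
cp sched.py swing.py
python3 - <<'E'
from swing import *
p=st(3,25.7,2); print(p)
for th,d in [(0,26),(-3,25),(-6,24),(-9,23),(-12,22),(-15,21),(-17.2,20),(-19,20)]:
    c=st(th,d,2); print(th,np.round(c,1),'grip %.3f ty %.3f tz %.3f'%(c[2]/92,(c[0]-p[0])/50,-(c[1]-p[1])/50)); p=c
from h import *
o=bot.get_obs();a=(o['tool_pos']-np.array([606.5,147.5,0]));print(o['time'],o['contact_force'],o['grip_width'],a@[.973,.23,0],a@[-.23,.973,0],a[2])
cap('wrist','wrist13.png')
E
```

```text
(np.float64(-8.463344541519671), np.float64(174.758610338316), np.float64(19.32769341413819))
0 [  1.3 174.   18. ] grip 0.196 ty 0.196 tz 0.015
-3 [ 11.2 175.5  19.3] grip 0.210 ty 0.196 tz -0.029
-6 [ 21.  176.4  20.4] grip 0.222 ty 0.197 tz -0.018
-9 [ 30.9 176.7  21.5] grip 0.233 ty 0.197 tz -0.007
-12 [ 40.7 176.5  22.4] grip 0.243 ty 0.197 tz 0.004
-15 [ 50.5 175.8  23.1] grip 0.252 ty 0.196 tz 0.015
-17.2 [ 57.7 175.2  23.6] grip 0.256 ty 0.143 tz 0.012
-19 [ 63.4 173.7  24.1] grip 0.262 ty 0.114 tz 0.031
17.675 [ 0.66514619  0.21978607 -0.02122645] 19.14837674952155 -7.775649140335991 0.1357010954411638 174.4488892844495
```

View pics/wrist13.png

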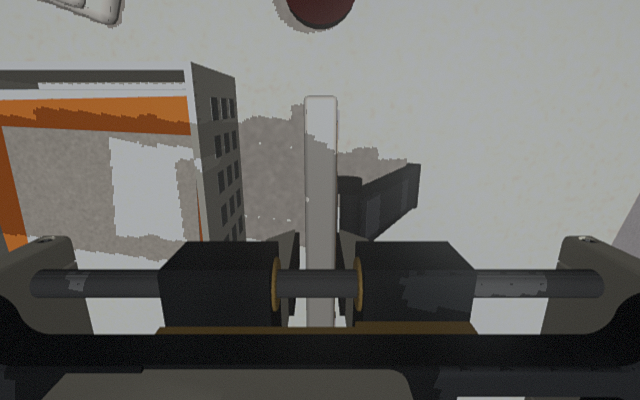

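>>> servo_tool --pt "0.205 0 0.065 0.005 0" --pt "0.2 0 0.065 0.005 0" --pt "0.2 0 0.065 0.005 0" --pt "0.2 0 0.065 -0.01 0" --pt "0.205 0 0.065 -0.01 0" --pt "0.21 0 0.065 -0.01 0" --pt "0.215 0 0.065 -0.006 0" --pt "0.22 0 0.065 -0.006 0" --pt "0.225 0 0.065 -0.006 0" --pt "0.23 0 0.065 -0.002 0" --pt "0.235 0 0.065 -0.002 0" --pt "0.235 0 0.065 -0.002 0" --pt "0.24 0 0.065 0.001 0" --pt "0.24 0 0.065 0.001 0" --pt "0.245 0 0.065 0.001 0" --pt "0.245 0 0 0 0"

```text
time: 19.73
tool_pos: [646.2, 157.1, 176.3]
tcp_rot: [3.141, 0.0, 1.803]
contact_force: [-0.4, 0.2, 0.9]
grip_width: 22.8
```

Run:
```python
from h import *
for n in ['wrist','scene']:
    im=cap(n,n+'14.png')
    if n=='scene':
        a=im[130:330,230:430,::-1]; cv2.imwrite('pics/s14c.png',cv2.resize(a,None,fx=3,fy=3,interpolation=2))
o=bot.get_obs();a=(o['tool_pos']-np.array([606.5,147.5,0]));print(o['time'],o['contact_force'],o['grip_width'],a@[.973,.23,0],a@[-.23,.973,0],a[2])
```

```text
19.825 [ 0.26024042 -0.59292093 -0.06509071] 22.319531960662097 40.65560709934966 0.15021861618677146 176.406414125799
```

View pics/s14c.png

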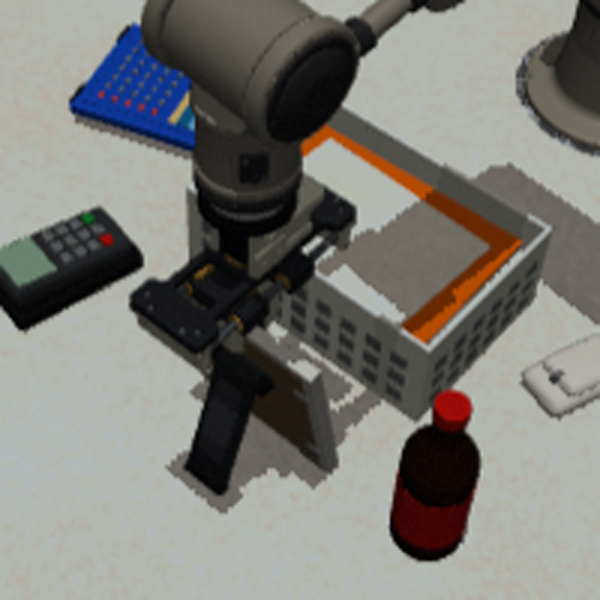

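View pics/wrist14.png

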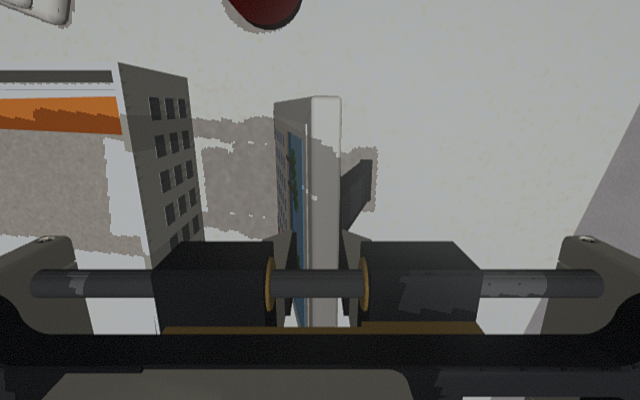

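>>> servo_tool --pt "0.25 0 0.05 0.002 0" --pt "0.25 0 0.05 0.004 0" --pt "0.255 0 0.05 0.004 0" --pt "0.26 0 0.05 0.004 0" --pt "0.265 0 0.05 0.004 0" --pt "0.27 0 0.05 0.004 0" --pt "0.28 0 0.04 0 0" --pt "0.29 0 0.03 0 0" --pt "0.3 0 0 0 0" --pt "0.31 0 0 0 0" --pt "0.31 0 0 0 0"

```text
time: 21.2
tool_pos: [664.0, 161.2, 175.4]
tcp_rot: [3.142, 0.0, 1.803]
contact_force: [1.1, 0.3, -0.4]
grip_width: 28.4
```

Run:
```python
from h import *
for n in ['wrist','scene']:
    im=cap(n,n+'15.png')
    if n=='scene':
        a=im[130:330,230:430,::-1]; cv2.imwrite('pics/s15c.png',cv2.resize(a,None,fx=3,fy=3,interpolation=2))
o=bot.get_obs();a=(o['tool_pos']-np.array([606.5,147.5,0]));print(o['time'],o['contact_force'],o['grip_width'],a@[.973,.23,0],a@[-.23,.973,0],a[2])
```

```text
21.3 [-1.04779178 -0.15963857  0.55878816] 28.60406606989193 59.11487617040201 0.18120838548877757 175.37703418208926
```

View pics/s15c.png

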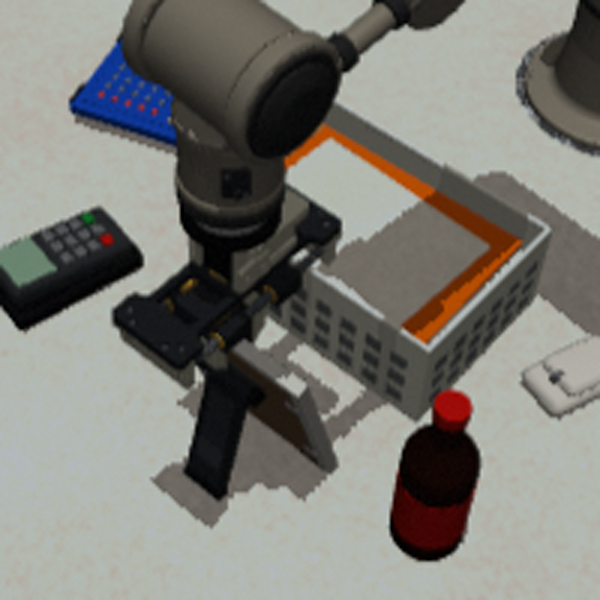

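View pics/wrist15.png

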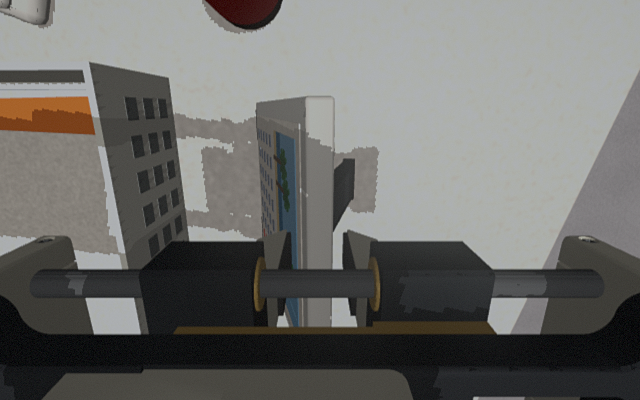

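>>> servo_tool --pt "0.35 0 0 0 0" --pt "0.42 0 0 0 0" --pt "0.5 0 0 0 0" --pt "0.55 0 0 0 0" --pt "0.6 0 0 -0.1 0" --pt "0.6 0 0 -0.2 0" --pt "0.6 0 0 -0.5 0" --pt "0.6 0 0 -0.7 0" --pt "0.6 0 0 -0.8 0" --pt "0.6 0 -0.9 0 0" --pt "0.6 0 -0.9 0 0" --pt "0.6 0 -0.9 0 0" --pt "0.6 0 -0.9 0 0" --pt "0.6 0 0 0 0"

```text
time: 23.05
tool_pos: [486.6, 119.6, 291.8]
tcp_rot: [3.141, 0.0, 1.803]
contact_force: [0.8, 0.0, 0.4]
grip_width: 54.7
```

Run:
```python
from h import *
for n in ['wrist','scene','top']:
    im=cap(n,n+'16.png'); M=bot.camera_model(n)['world_from_camera']
    for l in ['calendar_foot','stand_tip','stand_hinge','calendar_mid','terminal_mid','drink_mid','mouse_mid']:
        for r in bot.pinpoint(n,l)[:1]: print(n,l,round(r['p'],2),towld(n,r['point'],M).round(1))
    if n!='wrist':
        x=230 if n=='scene' else 170
        a=im[130:330,x:x+240,::-1]; cv2.imwrite('pics/%s16c.png'%n,cv2.resize(a,None,fx=3,fy=3,interpolation=2))
print(bot.get_obs()['time'])
```

```text
wrist calendar_foot 0.58 [607.3 151.5  -1. ]
wrist stand_hinge 0.76 [668.8 169.1 132. ]
wrist terminal_mid 0.7 [ 686.  -123.2   22.5]
wrist mouse_mid 0.66 [342.6 275.2  15.3]
scene calendar_foot 0.79 [607.7 149.3   4.9]
scene stand_tip 0.79 [696.3 173.4   2.2]
scene stand_hinge 0.6 [663.2 158.8 128.9]
scene calendar_mid 0.67 [ 441.6 -272.1   24.6]
scene terminal_mid 0.97 [ 682.6 -122.    24.2]
scene drink_mid 0.79 [563.8 324.   98.6]
scene mouse_mid 0.88 [336.1 275.5  15.8]
top calendar_foot 0.78 [ 495.3 -354.4   26.8]
top stand_tip 0.25 [529.9  85.  115.7]
top stand_hinge 0.97 [ 420.8 -244.2    7. ]
top calendar_mid 0.67 [ 441.1 -276.3   21.8]
top terminal_mid 0.77 [ 684.2 -119.5   25.3]
top mouse_mid 0.79 [337.1 281.3  14.2]
24.25
```

View pics/scene16c.png

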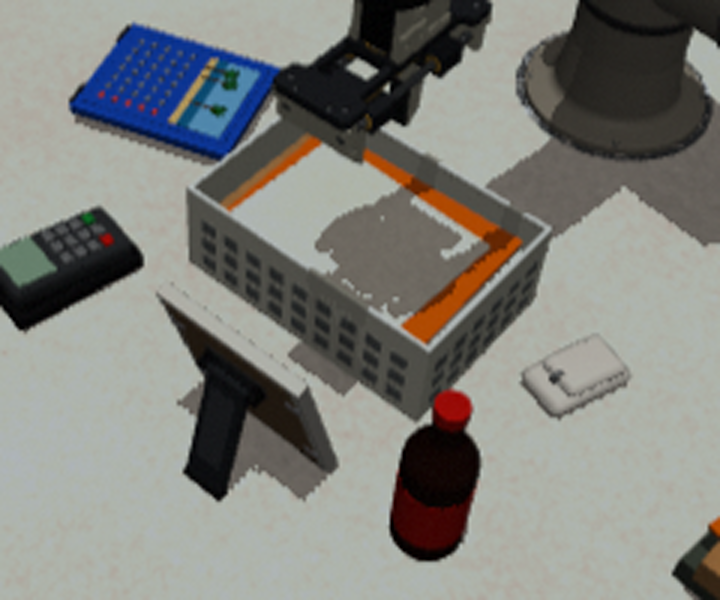

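View pics/top16c.png

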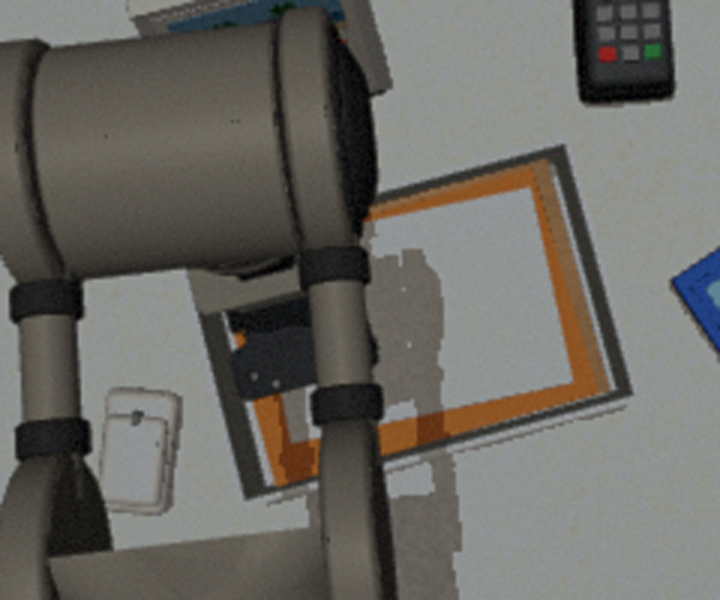

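View pics/wrist16.png

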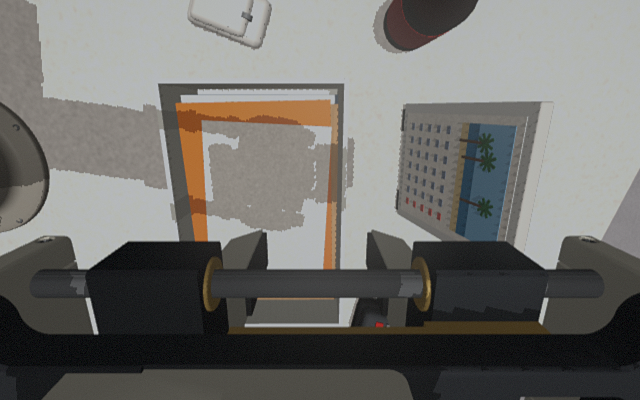

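Run:
```python
from h import *
a=bot.capture('scene').astype(int); b=cv2.imread('pics/scene16.png')[:,:,::-1].astype(int)
print(np.abs(a-b)[130:330,230:470].max(), bot.get_obs()['contact_force'])
print(bot.close_job())
```

```text
71 [-0.13236974 -0.18982275  0.8652621 ]
the job is handed in; nothing more can be done
None
```

The calendar is standing at its original foot position, leaning back on the fully opened kickstand with the picture facing the basket. I handed the job in at about 24 s of the 61 s allowed.

**What I did**
- I gripped the kickstand near its toe and pulled it along its arc to the stop, then let go. The toe measured (660, 161, 79) against (661, 160, 77) expected when fully open.
- I straddled the top edge with the jaws about 2 mm clear on each side. The panel turned up on its feet, past upright, and settled back until the toe rested on the desk. I then opened the jaws and moved away.

**Last checks**
- **Foot:** it measured about (607.5, 150), against (607, 148) at the start.
- **Toe:** it is on the desk (z about 2 mm), 92 mm behind the foot.
- **Squareness:** the foot edge is parallel to the basket rim to about 1° in the wrist picture.
- **Other things:** the terminal, bottle and mouse measured within about 5 mm of where they started, which is network scatter. None of them was touched.
- **Forces:** contact forces at the check points stayed under about 5 N.

**What did not agree**
- In the last pictures the networks gave the blue look-alike's position for `calendar_mid`, and the top view was blocked by the arm, so I ignored those readings.
- My final comparison of two still pictures showed a largest pixel difference of 71 near the calendar and basket. I did not look into whether that was noise or residual arm movement before handing in.

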